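# Lay a volume on the copy cradle and hold up the camera column

### The arm

A 6-joint arm with a two-finger parallel gripper is mounted at the origin on the work surface. World frame = base frame: x ahead of the robot, y to its left, z up, the work surface at z = 0. Lengths are in m, angles in rad, forces in N, time in s.
With the tool pointing down it reaches from about 0.35 to 0.95 m from the base axis. Payload 17.4 kg.
Tool frame: the origin (TCP) lies at the very end of the fingers, on their centre line; the grasp point (between the pads) lies 19 mm behind it; z points along the fingers, y is the line along which they close (so a half turn about z gives the same grasp; the last joint's range is limited). The gripper opens to 93 mm and grips with 3 to 60 N. Pads are 15 mm wide; open, the fingers measure 128 mm over their backs; the gripper's body (75 mm by 188 mm) begins 65 mm behind the grasp point.
Start: joints at [1.126, 0.116, 1.442, -0, 1.584, -0.038], TCP at [0.267, 0.62, 0.219] pointing down, gripper open.
Joint ranges: [-2.83, 2.83], [-0.83, 2.19], [0.07, 2.5], [-1.14, 4.28], [0.01, 3], [-2.97, 2.97]. Speed limits (rad/s): [1.89, 1.89, 2.22, 3.14, 3.14, 3.14].

### API

Orientations are given as a unit quaternion [w, x, y, z].
In Python, from plant import r gives the robot as it stands.
- The arm moves only by the tool apply_moves, never from a script. Its arguments are lists of equal length, an entry for each row: "slide": the shift along the tool's x, y, z each as a share of 0.2 m, from -1 to 1, a list of three; "roll": the turn about the tool's z as a share of pi/4 rad, from -1 to 1. A call has 1 to 10 rows; each row shifts and turns the commanded pose from where the row before left it, along the tool's axes as they then stand; what a row does not reach is not made up. A row lasts 1/8 s, in which the tool goes at most 62.5 mm and 10.7 degrees, less where a joint would pass 70% of its speed; a pose out of reach is approached as far as the arm can. A call with a number of a shift or a turn outside -1 to 1 is refused whole. A call with a gripper value outside its range is refused whole. "claw" is the closure, from 0 (fully open) to 1 (shut), set as the call begins (left out, the last holds). The fingers move at their own pace and stop on an object; "grip_force" is the grip in N (left out, the last holds). Time passes only in rows, so rows that do not move let the fingers close. It gives the time, the measured TCP pose, the force, the opening and the grip force at its end, in the units of the state.
- r.get_obs(): the state, without advancing time (a new reading comes with each control period).
- r.capture(name): name is "side" or "top"; returns the picture (384x512x3 uint8, red, green, blue); there is no depth.
- r.get_calibration(name): a dict with "fx", "fy", "cx", "cy" (pixels), "dist" ([k1, k2, p1, p2, k3] as OpenCV has them; the pictures are not rectified), "pose" (4x4, takes a point from camera to world coordinates). Camera axes: x right, y up, looking along -z (the intrinsics and any distortion apply to the point x, -y, -z); pixel columns grow to the right and rows downward; lengths in m; the calibration is good to about 2 mm. A picture is of the moment at which its call begins. get_calibration takes no time and is no camera call.
- r.close_job(): hands the job in; it is judged then, once.
The state is a dict: "time_s": time; "qpos": joint angles; "qvel": joint speeds; "effort": joint torques, N m; "tool_pos": TCP position; "ee_rot": TCP orientation; "contact_force": force on the tool from outside, world axes, zero at the start; "ft_torque": the same for the moment, N m; "width": finger opening in m; "finger_force": force on a finger pad.
Only numpy, scipy, OpenCV 4.12 (cv2) and the standard library are available. Lean on these libraries where they do the work, as an engineer would, in place of code of your own. Each camera call takes 0.05 s, during which the arm holds its last target. There are 200 camera calls.

### The job

Set up a shot of the small red volume at the copying table: first lay it flat and centred on the narrow sloped bed of the cradle, its length running up the slope, and let go of it. Then pinch the camera column's grip so that its red button is squeezed in, pull the column straight up past its first stop to the second stop (fully extended), and finish still holding it there with the button squeezed, because it sinks back if let go. Leave the brown volume, the green volume and the loupe where they are.

Things in the scene. Friction and masses are not known exactly. Their poses are not given: they have to be found in the camera images.
- red_volume: small bound book in red leather with cream page edges, lying flat on the table; 85 mm long (own x), 54 mm wide (own y), 24 mm thick, about 0.14 kg; origin at the centre of its underside, z up through its thickness. Loose, the one to be placed; either end may go uphill.
- cradle: fixed grey stand of the copy cradle: foot 110 x 90 x 12 mm, 30 mm wide post, carrying the sloped wooden bed; origin at the centre of the foot's underside, x points horizontally towards the uphill end of the bed
- bed: light wooden bed on the cradle, 114 long x 46 wide (narrower than the volume) x 12 mm, sloping 0.35 rad. Origin: middle of its top face, 88 mm above the table; x up the slope, y level across, z square out of the face. A ledge 10 mm high crosses its low end, inner face at x = -52 mm, so a centred volume clears it by 9 mm. Friction holds the volume on the slope.
- stand: fixed camera stand: 120 mm square dark foot 12 mm thick, upright 40 mm square aluminium tube to 130 mm above the table, from whose top the sliding camera column comes; origin at the centre of the foot's underside. The camera arm points along its -y, the red button faces its +x.
- grip (a point): point to pinch on the upright grey grip atop the camera column, 192 mm above the table when down. Pinch along the stand's x, fingers down: one finger pushes the red button in. The grip is 37 mm across there, 30 mm with the button in; this point is the middle of the 30 mm. 26 mm wide in the stand's y; its top is 23 mm above, its foot 32 mm below, the camera arm 46 mm below this point.
- camera (a point): centre of the small black camera (62 x 34 x 42 mm) on its arm, 83 mm along the stand's -y from the column's axis; moves with the column; 54 mm below grip
- column (a joint): height of the camera column in m: 0 down (start), grows as pulled straight up; second stop = end of travel, 0.090. With the button out it locks about 2 mm above 0 and at the first stop, about 0.045. Button squeezed, it slides past freely (friction 1 N, weight 0.4 kg). Nothing catches at the second stop: let go, it sinks to rest at about 0.057.
- squeeze (a joint): red release button on the +x face of the grip (stand's axes), pad 20 mm wide, 32 mm tall, centred 2 mm below the grip point; value in m: 0 out, 0.007 fully in, moving along the stand's -x. Spring about 2 N when out, 7 N fully in. The catch is freed beyond about 0.003.
- brown_volume: bystander: brown leather book lying flat, loose; 85 mm long (own x), 54 mm wide (own y), 24 mm thick, about 0.14 kg; origin at the centre of its underside, z up through its thickness
- green_volume: bystander: dark green leather book lying flat, loose; 85 mm long (own x), 54 mm wide (own y), 24 mm thick, about 0.14 kg; origin at the centre of its underside, z up through its thickness
- loupe: bystander: black stand loupe (magnifier), 40 mm across, 36 mm tall, loose, beyond the cradle and stand; origin at the centre of its underside
Not all that is in view belongs to the job. There is more than one size of the red_volume; the job needs the largest. Of the things shaped like the cradle, the grey one is meant.

How it is judged:
On the way, in this order (a step that is already met when the one before it is completed fails the run):
1. the red volume lies on the sloped bed and is released, the column still down (x of red_volume in the frame of bed between -0.015 and 0.018 m and y of red_volume in the frame of bed between -0.012 and 0.012 m and z of red_volume in the frame of bed between -0.004 and 0.005 m and angle between the x axis of red_volume and the x axis of bed, either way round below 0.25 rad and angle between the z axis of red_volume and the z axis of bed, either way round below 0.12 rad and contact force between the fingers and red_volume below 0.05 N and contact force between red_volume and cradle above 0.3 N and linear speed of red_volume below 0.02 m/s and value of joint column below 0.01 m), for 0.2 s.
2. the button is squeezed in by the fingers while the column is still down (value of joint squeeze above 0.0035 m and value of joint column below 0.02 m and contact force between the fingers and stand above 2 N), for 0.05 s.
At the end, for the whole second after the job is handed in: Column held still by the fingers (over 3 N) within 6 mm of its second stop, button in at least 3.5 mm; red volume released at rest on the bed, centre -15 to 18 mm up the slope, within 12 mm sideways of the bed middle, lengthways within 0.25 rad, flat within 0.12 rad (x of red_volume in the frame of bed between -0.015 and 0.018 m and y of red_volume in the frame of bed between -0.012 and 0.012 m and z of red_volume in the frame of bed between -0.004 and 0.005 m and angle between the x axis of red_volume and the x axis of bed, either way round below 0.25 rad and angle between the z axis of red_volume and the z axis of bed, either way round below 0.12 rad and contact force between the fingers and red_volume below 0.05 N and contact force between red_volume and cradle above 0.3 N and linear speed of red_volume below 0.02 m/s and value of joint column above 0.084 m and value of joint squeeze above 0.0035 m and contact force between the fingers and stand above 3 N and velocity of joint column between -0.01 and 0.01 m/s); the arm keeps its last pose, push and grip.
It fails at once if the brown volume was shoved more than 20 mm (distance of brown_volume from where it was at the start of the episode above 0.02 m).
It fails at once if the green volume was shoved more than 20 mm (distance of green_volume from where it was at the start of the episode above 0.02 m).
It fails at once if the loupe was shoved more than 20 mm (distance of loupe from where it was at the start of the episode above 0.02 m).
It also fails if it takes over 54 s, if anything falls off the work surface, if the arm or the gripper's body presses on something with over 40 N, if the wrist force passes 120 N, or if a joint passes its speed limit or range.

## Working session

There is one attempt and no reset: what is moved stays moved. The work goes in short steps, Python scripts to look and compute and a tool call to move; the robot and the scene stay as the last step left them, time stands still between calls to the robot, and variables do not carry over. Pictures are saved under pics/ and viewed, at most 10 in all, crops included, and the job is handed in when it is done.

Besides the shell and the picture viewer there is one more tool, called after ">>>" as a command line: name --pt "numbers of a row" for each row, then --argument value for the rest. apply_moves: Moves the arm, as the interface text tells. Its arguments: {"type":"object","properties":{"slide":{"type":"array","items":{"type":"array","items":{"type":"number","minimum":-1,"maximum":1}}},"roll":{"type":"array","items":{"type":"number","minimum":-1,"maximum":1}},"claw":{"type":"number"},"grip_force":{"type":"number"}},"required":["slide","roll"]}

```bash
mkdir -p pics; ls; python3 - <<'E'
from plant import r
import cv2
o=r.get_obs(); print(o)
for n in("side","top"):
    cv2.imwrite(f"pics/{n}0.png",r.capture(n)[:,:,::-1]); print(n,r.get_calibration(n))
E
```

```text
pics
{'time_s': 0.0, 'qpos': array([ 1.12615579e+00,  1.16464971e-01,  1.44225598e+00, -2.04080900e-05,
        1.58402661e+00, -3.77873387e-02]), 'qvel': array([-1.01590497e-03,  7.49928626e-04,  1.54296999e-03, -8.07589248e-05,
       -1.21404138e-04,  1.15374819e-03]), 'effort': array([-1.89254642e-03, -7.21299791e+01, -6.22594857e+01,  7.78721482e-02,
        2.41305301e-02, -1.06653763e-04]), 'tool_pos': array([0.2670268 , 0.61970627, 0.21792512]), 'ee_rot': array([-1.28035605e-04,  2.02026547e-01,  9.79379876e-01, -5.63174555e-04]), 'contact_force': array([0.29090684, 0.16928786, 0.36252896]), 'ft_torque': array([-0.01349569,  0.00058208, -0.01467023]), 'finger_force': 0.0, 'width': 0.09324207876765489}
side {'fx': 474.7046944129145, 'fy': 474.7046944129145, 'cx': 256.33990085978, 'cy': 196.90578018305047, 'dist': array([0.0598888, 0.       , 0.       , 0.       , 0.       ]), 'pose': array([[ 0.78674659,  0.37270899, -0.49205469,  0.02565209],
       [-0.61684647,  0.50444059, -0.6041855 , -0.65987801],
       [ 0.02302699,  0.77886308,  0.62677114,  0.80889005],
       [ 0.        ,  0.        ,  0.        ,  1.        ]])}
top {'fx': 470.91747230665374, 'fy': 470.91747230665374, 'cx': 260.9877154760177, 'cy': 194.68647799009304, 'dist': array([0.02498498, 0.        , 0.        , 0.        , 0.        ]), 'pose': array([[-0.00264426,  0.99343276, -0.11438689,  0.44379021],
       [-0.99998659, -0.00313617, -0.00412066, -0.03441386],
       [-0.00445233,  0.11437446,  0.99342773,  1.07660144],
       [ 0.        ,  0.        ,  0.        ,  1.        ]])}
```

View pics/top0.png

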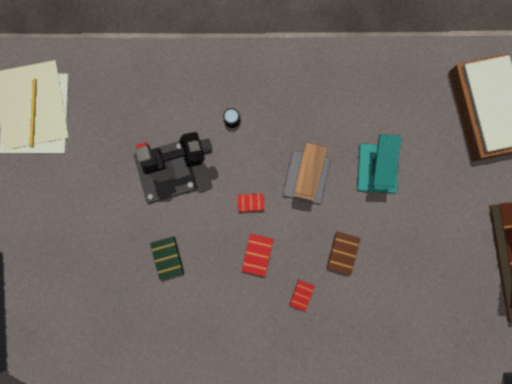

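View pics/side0.png

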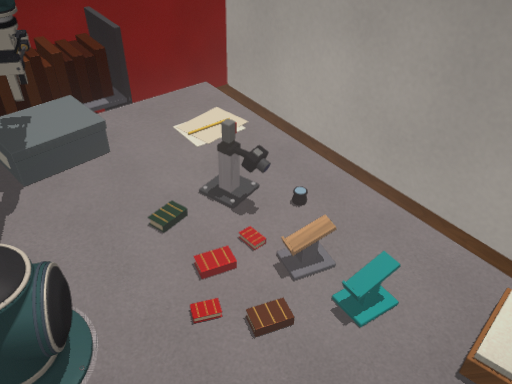

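Red candidates in the top view are (258,255), (251,203) and (302,296). The first is clearly the largest. The cradles are grey with a wooden bed at (308,176) and teal at (380,165), and the grey one is meant. I'll confirm with an enlarged crop and measure at the same time.

```bash
cat > h.py <<'E'
import numpy as np, cv2
from plant import r
def cal(n):
    c=r.get_calibration(n); K=np.array([[c['fx'],0,c['cx']],[0,c['fy'],c['cy']],[0,0,1]])
    T=np.linalg.inv(c['pose']); F=np.diag([1,-1,-1]); return K,c['dist'],F@T[:3,:3],F@T[:3,3],c['pose'][:3,3]
def proj(n,P):
    K,d,R,t,_=cal(n); return cv2.projectPoints(np.atleast_2d(np.float64(P)),cv2.Rodrigues(R)[0],t,K,d)[0][:,0]
def ray(n,uv):
    K,d,R,t,c=cal(n); p=cv2.undistortPoints(np.float64(uv).reshape(-1,1,2),K,d)[:,0]
    return c,np.c_[p,np.ones(len(p))]@R
def onz(n,uv,z):
    c,D=ray(n,uv); return c+D*((z-c[2])/D[:,2])[:,None]
def blob(mask,near):
    N,l,s,ce=cv2.connectedComponentsWithStats(mask.astype(np.uint8))
    k=min([i for i in range(1,N) if s[i,4]>40],key=lambda i:np.hypot(*(ce[i]-near)))
    return l==k
def rect(n,m,z):
    v,u=np.nonzero(m); return cv2.minAreaRect(onz(n,np.c_[u,v],z)[:,:2].astype(np.float32)*1000)
E
python3 - <<'E'
from h import *
t=cv2.imread('pics/top0.png');s=cv2.imread('pics/side0.png')
H=cv2.cvtColor(t,cv2.COLOR_BGR2HSV)
red=((H[...,0]<4)|(H[...,0]>174))&(H[...,1]>170)&(H[...,2]>100)
red=cv2.morphologyEx(red.astype(np.uint8),cv2.MORPH_CLOSE,np.ones((5,5)))
for p in[(258,255),(251,203),(302,296),(141,150)]:
    m=blob(red,p); print(p,m.sum(),rect('top',m,.024))
w=(H[...,0]>5)&(H[...,0]<20)&(H[...,1]>110)&(H[...,2]>110)
m=blob(w,(308,172));print('bed',m.sum(),rect('top',m,.088), np.argwhere(m).min(0),np.argwhere(m).max(0))
a=cv2.resize(t[130:310,120:360],None,fx=2.5,fy=2.5,interpolation=cv2.INTER_CUBIC)[:300*2]
b=cv2.resize(s[100:280,180:260],None,fx=2.5,fy=2.5,interpolation=cv2.INTER_CUBIC)
cv2.imwrite('pics/c1.png',np.hstack([a,b]))
b=cv2.resize(s[105:285,185:345],None,fx=3.3,fy=3.3,interpolation=cv2.INTER_CUBIC)
cv2.imwrite('pics/c2.png',b)
E
```

```text
(258, 255) 826 ((431.0042419433594, -20.92837905883789), (49.939720153808594, 82.71694946289062), 77.42762756347656)
(251, 203) 364 ((547.4339599609375, -6.403759002685547), (51.7415771484375, 33.84843444824219), 89.83432006835938)
(302, 296) 410 ((342.7442932128906, -118.06291961669922), (34.83464050292969, 56.49717712402344), 69.19690704345703)
(141, 150) 364 ((547.4339599609375, -6.403759002685547), (51.7415771484375, 33.84843444824219), 89.83432006835938)
bed 983 ((607.7698974609375, -133.3432159423828), (41.24622344970703, 114.47928619384766), 75.25074005126953) [144 295] [198 324]
```

View pics/c1.png

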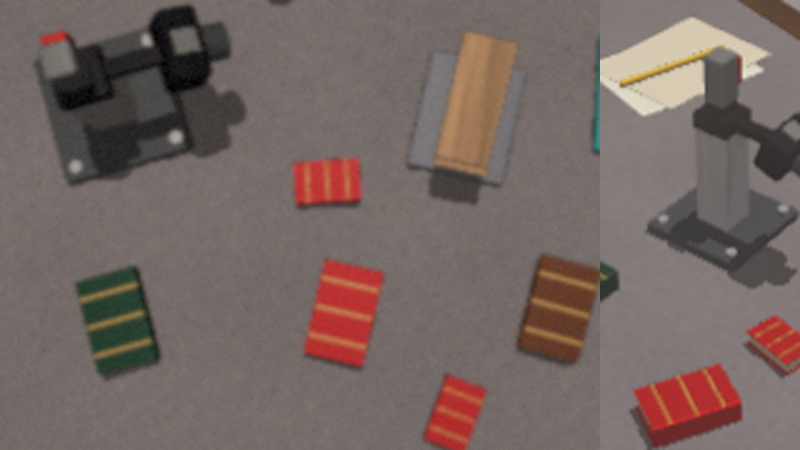

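View pics/c2.png

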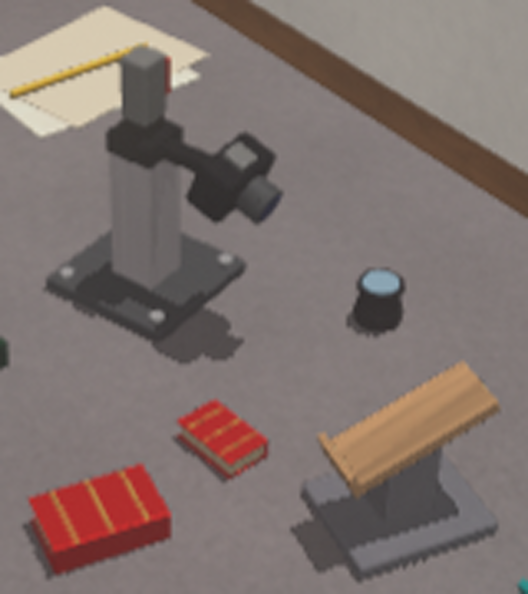

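The crops confirm it: the largest red book is at top (258,255), and the grey cradle has its uphill end towards +x. The stand's button is on the grip's far left side. Next I fit the geometry to both views.

```bash
cat > fit.py <<'E'
from h import *
from scipy.optimize import minimize, least_squares
def Rz(a): c,s=np.cos(a),np.sin(a); return np.array([[c,-s,0],[s,c,0],[0,0,1]])
def Ry(a): c,s=np.cos(a),np.sin(a); return np.array([[c,0,s],[0,1,0],[-s,0,c]])
def box(x,y,z): return np.array([[a,b,c] for a in x for b in y for c in z])
BED=box((-.057,.057),(-.023,.023),(-.012,0)); LEDGE=box((-.057,-.052),(-.023,.023),(0,.01))
BOOK=box((-.0425,.0425),(-.027,.027),(0,.024))
def bedmap(p,P): return (P@Ry(-.35).T+[0,0,.088])@Rz(p[2]).T+[p[0],p[1],0]
def bookmap(p,P): return P@Rz(p[2]).T+[p[0],p[1],0]
def render(n,hulls):
    S=8; im=np.zeros((384*4,512*4),np.uint8)
    for P in hulls:
        q=cv2.convexHull(((proj(n,P)+.5)*4*16).astype(np.int32)); cv2.fillConvexPoly(im,q,255,shift=4)
    return cv2.resize(im,(512,384),interpolation=cv2.INTER_AREA)/255.
def fit(masks,f,p0):
    def cost(p): return sum(np.abs(render(n,f(p))-m).sum() for n,m in masks.items())
    b=minimize(cost,p0,method='Nelder-Mead',options=dict(initial_simplex=np.array(p0)+np.array([[0,0,0],[.008,0,0],[0,.008,0],[0,0,.08]]),xatol=1e-4,fatol=.1))
    return np.round(b.x,4),round(b.fun,1),[int(m.sum()) for m in masks.values()]
E
python3 - <<'E'
from fit import *
I={n:cv2.imread(f'pics/{n}0.png') for n in('top','side')}
def redm(n,p):
    H=cv2.cvtColor(I[n],cv2.COLOR_BGR2HSV); m=((H[...,0]<8)|(H[...,0]>170))&(H[...,1]>120)
    return blob(cv2.morphologyEx(m.astype(np.uint8),cv2.MORPH_CLOSE,np.ones((5,5))),p)
def wood(n,p):
    H=cv2.cvtColor(I[n],cv2.COLOR_BGR2HSV); return blob((H[...,0]>5)&(H[...,0]<20)&(H[...,1]>90),p)
mb={'top':redm('top',(258,255)),'side':redm('side',(215,262))}
mw={'top':wood('top',(308,172)),'side':wood('side',(310,235))}
for ks in(['top','side'],['top'],['side']):
    print(ks,'book',fit({k:mb[k] for k in ks},lambda p:[bookmap(p,BOOK)],[.431,-.021,-.22]))
    print('bed',fit({k:mw[k] for k in ks},lambda p:[bedmap(p,BED),bedmap(p,LEDGE)],[.608,-.133,-.26]))
t=lambda u,v:(120+u/2.5-.3,130+v/2.5-.3); s=lambda u,v:(185+u/3.3-.35,105+v/3.3-.35)
ob=[('top',(-.06,.06,.012),t(70,185)),('top',(-.06,-.06,.012),t(190,150)),('top',(.06,.06,.012),t(38,68)),
 ('side',(-.06,.06,.006),s(47,283)),('side',(-.06,-.06,.006),s(160,335)),('side',(.06,-.06,.006),s(245,262)),
 ('side',(0,0,.215),s(145,54)),('top',(0,0,.215),t(60,56))]
res=lambda p:np.concatenate([proj(n,bookmap(p,np.array([X])))[0]-u for n,X,u in ob])
q=least_squares(res,[.6,.18,.28],loss='soft_l1');print(q.x,np.round(res(q.x).reshape(-1,2),1).tolist())
E
```

```text
['top', 'side'] book (array([ 0.4312, -0.0205, -0.2348]), np.float64(105.8), [950, 911])
bed (array([ 0.6072, -0.1328, -0.2418]), np.float64(203.3), [1133, 928])
['top'] book (array([ 0.4313, -0.0208, -0.2268]), np.float64(34.8), [950])
bed (array([ 0.608 , -0.1334, -0.2392]), np.float64(88.1), [1133])
['side'] book (array([ 0.4304, -0.0195, -0.2485]), np.float64(66.7), [911])
bed (array([ 0.6073, -0.1315, -0.2583]), np.float64(103.6), [928])
[0.62054428 0.18847049 0.28674638] [[-0.8, 0.3], [2.1, -0.7], [-1.6, -2.8], [-0.2, 0.3], [0.4, 1.6], [1.0, 1.5], [-0.1, 0.3], [-0.8, 1.5]]
```

>>> apply_moves --pt "-0.17 -0.22 0" --pt "-0.17 -0.22 0" --pt "-0.17 -0.22 0" --pt "-0.17 -0.22 0" --pt "-0.17 -0.22 0" --pt "-0.17 -0.22 0" --pt "-0.17 -0.22 0" --pt "-0.17 -0.22 0" --pt "-0.17 -0.22 0" --pt "-0.17 -0.22 0" --roll '[0, 0, 0, 0, 0, 0, 0, 0, 0, 0]' --claw 0 --grip_force 10

```text
time_s: 1.35
tool_pos: [0.4052, 0.0795, 0.2186]
ee_rot: [0.0, 0.202, 0.979, 0.0]
contact_force: [1.0, 0.5, 0.7]
width: 0.0932
finger_force: 0.0
```

>>> apply_moves --pt "0 0 0" --pt "0 0 0" --roll '[-0.1, -0.118]'

```text
time_s: 1.6
tool_pos: [0.4053, 0.0804, 0.2184]
ee_rot: [-0.0, 0.117, 0.993, -0.0]
contact_force: [-0.4, -0.7, 0.1]
width: 0.0929
finger_force: 0.0
```

```bash
cat > go.py <<'E'
import sys; from plant import r; import numpy as np
from scipy.spatial.transform import Rotation as R
a=list(map(float,sys.argv[1:])); o=r.get_obs(); w,x,y,z=o['ee_rot']; Q=R.from_quat([x,y,z,w]).as_matrix()
print('t',o['time_s'],'tcp',o['tool_pos'].round(4),'yang',np.arctan2(Q[1,1],Q[0,1]).round(4),'tilt',Q[:,2].round(3),'w',round(o['width'],4),'F',o['contact_force'].round(1),round(o['finger_force'],1))
if a:
    d=np.arctan2(Q[1,1],Q[0,1])-a[3]; d=(d+np.pi/2)%np.pi-np.pi/2
    print('share',(Q.T@(np.array(a[:3])-o['tool_pos'])/.2).round(4),'roll',round(d/(np.pi/4),3),'(roll last)')
E
python3 go.py .4312 -.0205 .003 1.336
```

```text
t 1.6 tcp [0.4053 0.0804 0.2184] yang 1.3359 tilt [-0. -0. -1.] w 0.0929 F [-0.4 -0.7  0.1] 0.0
share [-0.2438 -0.4603  1.0771] roll -0.0 (roll last)
```

>>> apply_moves --pt "-0.122 -0.23 0" --pt "-0.122 -0.23 0" --pt "0 0 0.25" --pt "0 0 0.25" --pt "0 0 0.25" --pt "0 0 0.2" --pt "0 0 0.07" --pt "0 0 0" --pt "0 0 0.05" --roll '[0, 0, 0, 0, 0, 0, 0, 0, 0]'

```text
time_s: 2.72
tool_pos: [0.4326, -0.0197, 0.0065]
ee_rot: [0.002, 0.117, 0.993, -0.0]
contact_force: [0.2, -0.7, -0.2]
width: 0.0926
finger_force: 0.0
```

```bash
python3 go.py .4312 -.0205 .003 1.336
```

```text
t 2.725 tcp [ 0.4326 -0.0197  0.0065] yang 1.3353 tilt [ 0.003 -0.    -1.   ] w 0.0926 F [ 0.2 -0.7 -0.2] 0.0
share [ 0.0061 -0.0056  0.0175] roll -0.001 (roll last)
```

>>> apply_moves --pt "0 0 0.01" --pt "0 0 0" --pt "0 0 0" --pt "0 0 0" --pt "0 0 0" --pt "0 0 0" --roll '[0, 0, 0, 0, 0, 0]' --claw 1 --grip_force 10

```text
time_s: 3.48
tool_pos: [0.4313, -0.0196, 0.0028]
ee_rot: [0.0, 0.118, 0.993, -0.0]
contact_force: [-0.8, -1.0, 3.0]
width: 0.0538
finger_force: 10.0
```

>>> apply_moves --pt "0 0 0" --pt "0 0 -0.1" --pt "0 0 -0.15" --pt "0 0 -0.2" --pt "0 0 -0.2" --pt "0 0 0" --roll '[0, 0, 0, 0, 0, 0]'

```text
time_s: 4.22
tool_pos: [0.4324, -0.0196, 0.1353]
ee_rot: [0.002, 0.118, 0.993, 0.0]
contact_force: [0.9, -0.3, -1.7]
width: 0.0538
finger_force: 10.0
```

```bash
python3 go.py .6065 -.1325 .135 1.328
```

```text
t 4.225 tcp [ 0.4324 -0.0196  0.1353] yang 1.3352 tilt [ 0.004 -0.    -1.   ] w 0.0538 F [ 0.9 -0.3 -1.7] 10.0
share [-0.9784 -0.3455  0.0056] roll 0.009 (roll last)
```

>>> apply_moves --pt "-0.15 -0.05 0" --pt "-0.2 -0.07 0" --pt "-0.22 -0.08 0" --pt "-0.2 -0.07 0" --pt "-0.14 -0.05 0" --pt "-0.07 -0.025 0" --pt "0 0 0" --pt "0 0 0" --roll '[0, 0, 0, 0, 0, 0, 0.009, 0]'

```text
time_s: 5.22
tool_pos: [0.605, -0.1318, 0.1325]
ee_rot: [-0.0, 0.121, 0.993, 0.0]
contact_force: [0.5, -1.0, -1.9]
width: 0.054
finger_force: 10.0
```

```bash
python3 go.py .6062 -.1327 .108 1.328; python3 - <<'E'
from fit import *
I={n:r.capture(n)[:,:,::-1].copy() for n in('top','side')}
out=[]
for n,(u,v) in(('top',(308,172)),('side',(310,240))):
    cv2.imwrite(f'pics/{n}1.png',I[n])
    out.append(cv2.resize(I[n][v-60:v+60,u-60:u+60],(400,400),interpolation=cv2.INTER_CUBIC))
cv2.imwrite('pics/c3.png',np.hstack(out))
E
```

```text
t 5.225 tcp [ 0.605  -0.1318  0.1325] yang 1.3283 tilt [-0.  0. -1.] w 0.054 F [ 0.5 -1.  -1.9] 10.0
share [-0.007  -0.0029  0.1223] roll 0.0 (roll last)
```

View pics/c3.png

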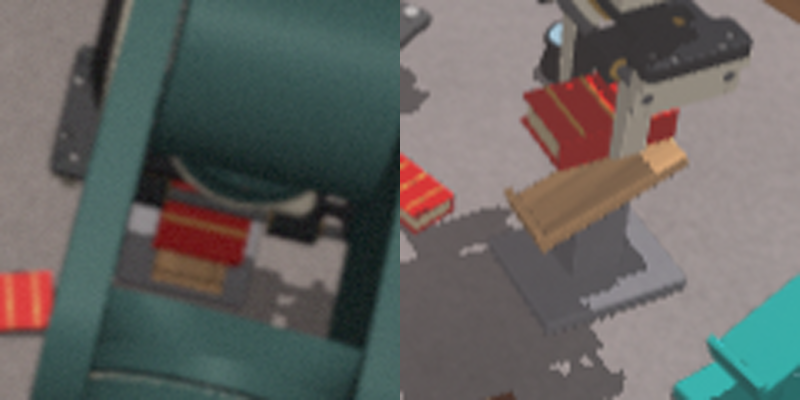

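Side crop shows the book held level above the bed and lined up with it. I'll lower it so the uphill edge touches first and the book tilts in the pads.

>>> apply_moves --pt "-0.007 -0.003 0.06" --pt "0 0 0.06" --pt "0 0 0.03" --pt "0 0 0" --pt "0 0 0.015" --pt "0 0 0.015" --roll '[0, 0, 0, 0, 0, 0]' --grip_force 5

```text
time_s: 6.08
tool_pos: [0.607, -0.1334, 0.0968]
ee_rot: [0.0, 0.121, 0.993, -0.0]
contact_force: [-0.7, -0.3, 0.4]
width: 0.0535
finger_force: 5.0
```

>>> apply_moves --pt "0 0 0.01" --pt "0 0 0.01" --pt "0 0 0.01" --pt "0 0 0.01" --roll '[0, 0, 0, 0]'

```text
time_s: 6.58
tool_pos: [0.6075, -0.1335, 0.0895]
ee_rot: [0.001, 0.121, 0.993, -0.0]
contact_force: [0.5, -0.5, 6.3]
width: 0.0538
finger_force: 5.0
```

```bash
cat > look.py <<'E'
import sys
from fit import *
import os
os.system('python3 go.py .6062 -.1327 .0913 1.328')
out=[]
I=r.capture('side')[:,:,::-1].copy(); cv2.imwrite(f'pics/side_{sys.argv[1]}.png',I)
cv2.imwrite(f'pics/d{sys.argv[1]}.png',cv2.resize(I[180:290,250:370],(600,550),interpolation=cv2.INTER_CUBIC))
E
python3 look.py 1
```

```text
t 6.575 tcp [ 0.6075 -0.1335  0.0895] yang 1.3281 tilt [ 0.002 -0.    -1.   ] w 0.0538 F [ 0.5 -0.5  6.3] 5.0
share [ 0.0071  0.0023 -0.0089] roll 0.0 (roll last)
this script no longer has the robotException ignored in: <_io.TextIOWrapper mode='rw' encoding='UTF-8'>
Traceback (most recent call last):
BrokenPipeError: [Errno 32] Broken pipe
```

```bash
sed -i '/os/d' look.py; python3 look.py 1
```

```text
(no output)
```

View pics/d1.png

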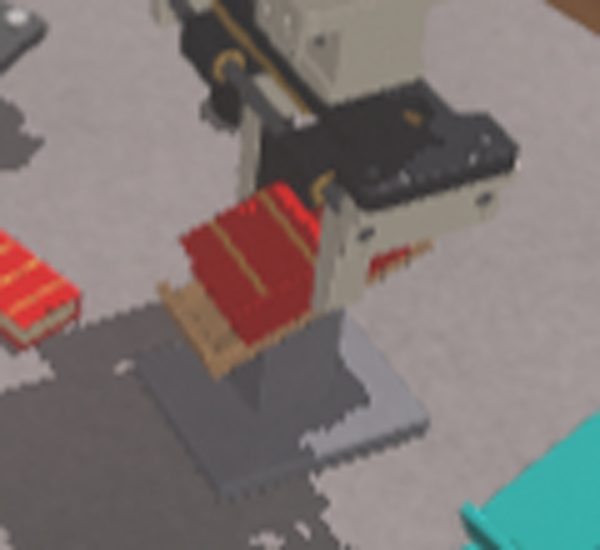

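The book is tilted and flush on the bed. I'll release it, rise, and move towards the stand.

>>> apply_moves --pt "0 0 0" --pt "0 0 0" --pt "0 0 0" --pt "0 0 0" --pt "0 0 -0.05" --pt "0 0 -0.2" --pt "0 0 -0.28" --pt "0 0 -0.28" --pt "0 0 -0.2" --pt "0 0 0" --roll '[0, 0, 0, 0, 0, 0, 0, 0, 0, 0]' --claw 0

```text
time_s: 7.88
tool_pos: [0.6076, -0.1335, 0.2952]
ee_rot: [0.003, 0.121, 0.993, -0.0]
contact_force: [0.6, -0.2, -0.8]
width: 0.0929
finger_force: 0.0
```

```bash
python3 go.py .46 .10 .29 .287
```

```text
t 7.875 tcp [ 0.6076 -0.1335  0.2952] yang 1.3282 tilt [ 0.006 -0.002 -1.   ] w 0.0929 F [ 0.6 -0.2 -0.8] 0.0
share [0.9969 0.9559 0.02  ] roll 1.326 (roll last)
```

>>> apply_moves --pt "0.167 0.16 0" --pt "0.167 0.16 0" --pt "0.167 0.16 0" --pt "0.167 0.16 0" --pt "0.167 0.16 0" --pt "0.167 0.16 0" --pt "0 0 0" --pt "0 0 0" --pt "0 0 0" --pt "0 0 0" --roll '[0, 0, 0, 0, 0, 0, 0.221, 0.221, 0.221, 0.221]'

```text
time_s: 9.12
tool_pos: [0.4582, 0.1012, 0.29]
ee_rot: [-0.0, 0.454, 0.891, -0.0]
contact_force: [-0.3, 0.2, -0.1]
width: 0.0932
finger_force: 0.0
```

>>> apply_moves --pt "0 0 0" --pt "0 0 0" --pt "0 0 0" --roll '[0.221, 0.221, 0]'

```text
time_s: 9.5
tool_pos: [0.4583, 0.1012, 0.2901]
ee_rot: [-0.0, 0.598, 0.801, -0.0]
contact_force: [0.3, -0.6, 0.0]
width: 0.0931
finger_force: 0.0
```

```bash
python3 go.py .6205 .1885 .245 .287; cat > chk.py <<'E'
from fit import *
I={n:r.capture(n)[:,:,::-1].copy() for n in('top','side')}
def redm(n,p):
    H=cv2.cvtColor(I[n],cv2.COLOR_BGR2HSV); m=((H[...,0]<8)|(H[...,0]>170))&(H[...,1]>120)
    return blob(cv2.morphologyEx(m.astype(np.uint8),cv2.MORPH_CLOSE,np.ones((5,5))),p)
Y=-.243
def f(p): # book in bed frame x,y,yaw
    return [bedmap([.6075,-.133,Y],bookmap(p,BOOK))]
print('fit x,y,yaw in bed',fit({'top':redm('top',(308,172)),'side':redm('side',(308,230))},f,[0,0,0]))
a=cv2.resize(I['top'][110:230,110:350],(800,400),interpolation=cv2.INTER_CUBIC)[:,:800]
b=cv2.resize(I['side'][110:290,190:370],(400,400),interpolation=cv2.INTER_CUBIC)
cv2.imwrite('pics/e1.png',np.hstack([cv2.resize(I['top'][110:230,110:230],(400,400)),b]))
E
python3 chk.py
```

```text
t 9.5 tcp [0.4583 0.1012 0.2901] yang 0.2877 tilt [-0.001 -0.    -1.   ] w 0.0931 F [ 0.3 -0.6  0. ] 0.0
share [0.1886 0.9017 0.2249] roll 0.001 (roll last)
fit x,y,yaw in bed (array([0.0035, 0.0003, 0.0012]), np.float64(103.7), [1094, 1011])
```

View pics/e1.png

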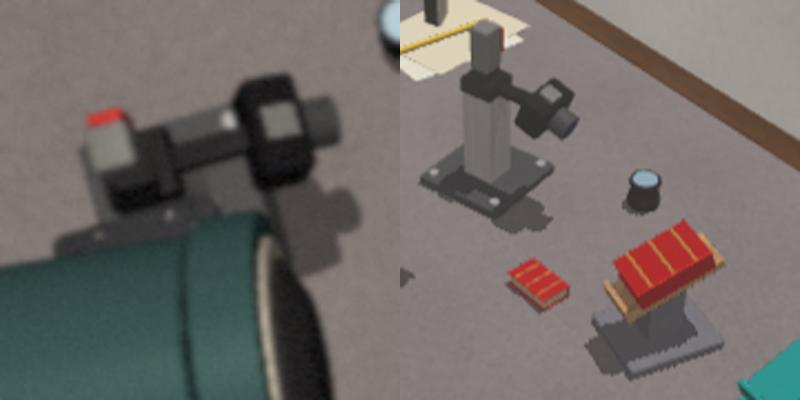

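Book fit in the bed frame is x=3.5 mm, y=0.3 mm, yaw≈0, so it is well placed. Now I refine the grip position.

```bash
python3 - <<'E'
from fit import *
I=r.capture('top')[:,:,::-1].copy(); S=r.capture('side')[:,:,::-1].copy()
H=cv2.cvtColor(I,cv2.COLOR_BGR2HSV)
m=((H[...,0]<8)|(H[...,0]>170))&(H[...,1]>120); b=blob(m,(141,145)); v,u=np.nonzero(b)
loc=lambda P:(P[:,:2]-[.6205,.1885])@Rz(.287)[:2,:2]*1000
print('red',b.sum(),loc(onz('top',np.c_[u,v],.206)).round(0).tolist())
g=(H[...,1]<45)&(H[...,2]>100); g[:, :133]=0; g[:,153:]=0; g[:140]=0; g[166:]=0
print(I[140:166,134:154].max(-1))
G=np.array([(120+(u)/2.5-.3,130+(v)/2.5-.3) for u,v in[]]) 
H=cv2.cvtColor(S,cv2.COLOR_BGR2GRAY); print(H[114:150,218:240])
q=box((-.015,.015),(-.013,.013),(.215,.160))
for n in('top','side'): print(proj(n,bookmap([.6205,.1885,.287],q)).round(1).tolist())
E
```

```text
red 42 [[23.0, -6.0], [23.0, -8.0], [23.0, -0.0], [23.0, -2.0], [22.0, -4.0], [22.0, -6.0], [21.0, -7.0], [20.0, -9.0], [23.0, 8.0], [23.0, 6.0], [22.0, 4.0], [22.0, 2.0], [21.0, 0.0], [21.0, -1.0], [20.0, -3.0], [20.0, -5.0], [19.0, -7.0], [19.0, -9.0], [18.0, -10.0], [22.0, 10.0], [22.0, 8.0], [21.0, 6.0], [21.0, 4.0], [20.0, 3.0], [19.0, 1.0], [19.0, -1.0], [18.0, -3.0], [18.0, -5.0], [17.0, -6.0], [17.0, -8.0], [16.0, -10.0], [20.0, 10.0], [20.0, 9.0], [19.0, 7.0], [19.0, 5.0], [18.0, 3.0], [18.0, 1.0], [17.0, -0.0], [17.0, -2.0], [18.0, 9.0], [17.0, 7.0], [17.0, 5.0]]
[[127 130 133 131 125 126 131 132 129 130 129 125 125 129 128 130 127 131
  130 129]
 [129 125 128 129 129 132 133 134 133 134 137 131 129 126 129 129 130 127
  128 126]
 [128 124 127 130 128 133 135 142 143 153 162 156 136 126 128 124 130 128
  129 128]
 [126 125 129 134 143 145 157 176 184 191 195 178 139 118 121 125 124 125
  129 127]
 [128 129 147 161 177 184 189 197 204 205 202 186 138 103 108 121 128 128
  130 129]
 [128 136 163 187 193 198 201 201 198 198 195 171 128  96  90 106 122 126
  128 128]
 [128 138 
[... 4597 characters left out ...]
57  57  56  57  56  56  55  55  55  58  59  59  59
   58  55  55  60]
 [ 57  56  57  57  57  57  56  56  57  56  56  55  56  58  60  59  58  58
   55  56  55  61]
 [ 57  56  57  57  57  56  56  55  56  55  59  57  58  59  60  59  58  55
   58  58  58  61]
 [ 57  57  56  56  56  56  55  56  56  57  60  59  59  59  58  57  56  57
   59  59  57  60]
 [ 58  56  56  57  56  55  56  56  56  57  58  58  60  57  56  55  56  58
   58  58  59  57]]
[[151.8, 159.3], [158.3, 164.6], [138.2, 163.2], [145.6, 168.3], [147.6, 144.1], [154.4, 150.2], [134.0, 148.0], [141.6, 153.9]]
[[228.9, 125.4], [229.2, 144.6], [220.6, 122.1], [221.1, 141.2], [236.3, 120.6], [236.4, 139.5], [228.1, 117.4], [228.4, 136.2]]
```

>>> apply_moves --pt "0.04 0.2 0" --pt "0.05 0.23 0" --pt "0.05 0.23 0" --pt "0.04 0.19 0" --pt "0.009 0.052 0" --pt "0 0 0.15" --pt "0 0 0.2" --pt "0 0 0.15" --pt "0 0 0.06" --pt "0 0 0.02" --roll '[0, 0, 0, 0, 0, 0, 0, 0, 0, 0]'

```text
time_s: 10.95
tool_pos: [0.6208, 0.1883, 0.175]
ee_rot: [0.0, 0.599, 0.801, 0.0]
contact_force: [-0.5, 0.1, -0.3]
width: 0.093
finger_force: 0.0
```

```bash
python3 go.py .6205 .1885 .173 .287
```

```text
t 10.95 tcp [0.6208 0.1883 0.175 ] yang 0.2872 tilt [ 0.  0. -1.] w 0.093 F [-0.5  0.1 -0.3] 0.0
share [ 0.0012 -0.001   0.0101] roll 0.0 (roll last)
```

>>> apply_moves --pt "0 0 0.005" --pt "0 0 0" --pt "0 0 0" --pt "0 0 0" --pt "0 0 0" --pt "0 0 0" --pt "0 0 0" --pt "0 0 0" --roll '[0, 0, 0, 0, 0, 0, 0, 0]' --claw 1 --grip_force 30

```text
time_s: 11.95
tool_pos: [0.6207, 0.1884, 0.1738]
ee_rot: [-0.0, 0.599, 0.801, -0.0]
contact_force: [-4.9, -1.2, 2.6]
width: 0.0288
finger_force: 30.0
```

```bash
python3 go.py .6205 .1885 .173 .287
```

```text
t 11.95 tcp [0.6207 0.1884 0.1738] yang 0.2867 tilt [-0. -0. -1.] w 0.0288 F [-4.9 -1.2  2.6] 30.0
share [ 0.0006 -0.0008  0.004 ] roll -0.0 (roll last)
```

Opening is 28.8 mm, so the button is in. Now I pull straight up.

>>> apply_moves --pt "0 0 -0.03" --pt "0 0 -0.06" --pt "0 0 -0.08" --pt "0 0 -0.08" --pt "0 0 -0.08" --pt "0 0 -0.06" --pt "0 0 -0.03" --pt "0 0 -0.015" --pt "0 0 0" --roll '[0, 0, 0, 0, 0, 0, 0, 0, 0]'

```text
time_s: 13.08
tool_pos: [0.6207, 0.1884, 0.2621]
ee_rot: [0.0, 0.599, 0.801, 0.0]
contact_force: [-5.4, -1.5, -2.3]
width: 0.029
finger_force: 30.0
```

```bash
python3 go.py .6207 .1884 .2638 .287
```

```text
t 13.075 tcp [0.6207 0.1884 0.2621] yang 0.2867 tilt [ 0.  0. -1.] w 0.029 F [-5.4 -1.5 -2.3] 30.0
share [-0.      0.0002 -0.0083] roll -0.0 (roll last)
```

>>> apply_moves --pt "0 0 -0.008" --pt "0 0 -0.007" --pt "0 0 0" --pt "0 0 0" --roll '[0, 0, 0, 0]'

```text
time_s: 13.58
tool_pos: [0.6206, 0.1884, 0.2639]
ee_rot: [-0.0, 0.599, 0.801, -0.0]
contact_force: [-5.1, -1.5, -7.8]
width: 0.0288
finger_force: 30.0
```

```bash
python3 go.py; python3 chk.py; python3 - <<'E'
from fit import *
for c in (0,.045,.08,.09):print(c,proj('side',bookmap([.6205,.1885,.287],np.array([[0,-.083,.138+c]]))).round(1))
E
```

```text
t 13.575 tcp [0.6206 0.1884 0.2639] yang 0.2867 tilt [-0.001 -0.    -1.   ] w 0.0288 F [-5.1 -1.5 -7.8] 30.0
fit x,y,yaw in bed (array([0.0034, 0.0002, 0.0032]), np.float64(107.1), [1094, 1009])
0 [[255.1 158.7]]
0.045 [[255.5 143.4]]
0.08 [[255.8 131. ]]
0.09 [[255.9 127.3]]
```

View pics/e1.png

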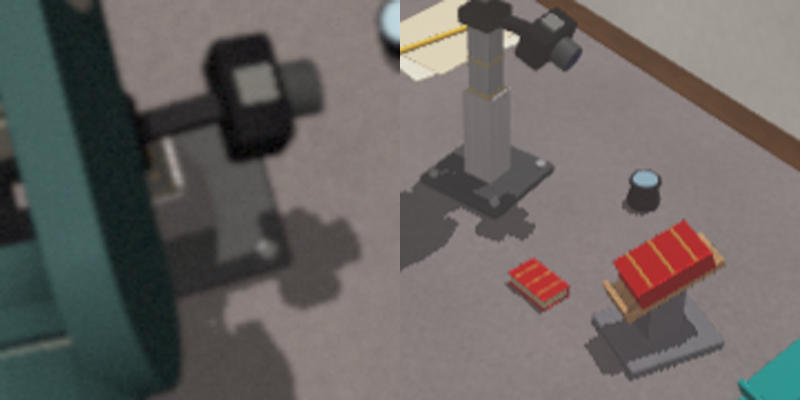

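The camera rose about 31.5 px in the side view; a 90 mm rise predicts 31.4 px. The downward force has grown to 7.8 N, which fits the end stop. The book has not moved, so I'm handing in.

```bash
python3 -c "
from plant import r
print(r.close_job())"
```

```text
the job is handed in; nothing more can be done
None
```

I handed the job in: the red volume lies centred and released on the bed (measured about 3 mm up the slope), and the arm holds the column at its second stop with the button squeezed; the hand-in did not report a verdict.

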